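Lay up a breakfast tray

TASK

Lay up the breakfast tray. Stand the jam jar in the tray's far left corner and the juice glass in its far right corner, each a finger's width (about 15 mm) from both rims, with the salt shaker midway between them along the far rim; stand the egg cup in the middle of the plate and put the egg in it, upright. Set everything down upright without dropping it, and leave the milk jug and the teaspoon where they are. (Far and left are as seen from the arm: far is away from it.)

Things in the scene. Friction and masses are not known exactly. Their poses are not given: they have to be found in the camera images.
- tray: dark wooden tray, fixed, left or right on the counter, yaw up to 0.2 rad; 260 (x) by 350 (y) mm, steel loop handles 28 mm further out at its two ends. Origin: centre of underside, z = 0; x axis to its far rim, y to its left end. Floor 6 mm above origin, inside from -124 to 124 (x), -169 to 169 mm (y); rim tops 18 mm above origin. Far left corner is (+x, +y), far right (+x, -y).
- plate: round white side plate, 160 mm across, rim 18 mm high, fixed on the near part of the tray. Origin: centre of its underside, on the tray's floor. Its flat middle, 90 mm across, is 5 mm above the origin.
- egg_cup: white china egg cup on a foot, loose, upright, 52 mm high; foot 44 mm across; bowl 42 mm across at the rim (36 mm inside), 40 mm across at 40 mm height. Grip it by the bowl, about 42 mm above the foot. Origin: centre of the foot's underside; z up. About 0.07 kg.
- egg: brown boiled egg, rigid, 44 mm across, 58 mm long, standing pointed end up in a small fixed wooden ring (58 mm across, 20 mm high) on the mat. Origin: its middle, 29 mm from each end, about its widest place; z to the pointed end. Grip it round its middle or up to 5 mm above. When it sits in the egg cup its middle is about 70 mm above the cup's origin. About 0.06 kg.
- jam_jar: squat jar of dark red jam with a paper label and a brass-coloured lid, loose, upright, 80 mm high; body 60 mm across up to 50 mm height, lid 58 mm across from 64 mm height to the top. Origin: centre of its underside; z up. About 0.18 kg.
- glass: empty clear juice glass, open at the top, loose, upright, 80 mm high, 62 mm across at the rim and 55 mm at the foot, wall 3 mm. Origin: centre of its underside; z up. About 0.15 kg.
- salt_shaker: small clear salt shaker with a domed steel cap, loose, upright, 77 mm high; 42 mm across at the foot, narrowing to 36 mm below the cap; cap 39 mm across from 52 to 66 mm height. Origin: centre of its underside; z up. About 0.10 kg.
- milk_jug: small steel milk jug, loose, 68 mm high, 64 mm across; its handle reaches 54 mm from its axis on its +y side. Stands among the things on the mat. Not part of the job. Origin: centre of its underside; z up.
- teaspoon: steel teaspoon, 128 mm long, 29 mm wide at the bowl, loose, lying flat on the tray right of the plate, bowl away from the arm. Not part of the job. Origin: near its middle, on the tray's floor; x along it, to the bowl.
- mat: black rubber mat, fixed, 270 (x) by 350 (y) mm, 3 mm thick, on the other half of the counter from the tray. Egg cup, egg, jar, glass, shaker and jug stand on it in changing order, in two rows of three about 115 mm apart. Origin: centre of its underside, on the counter.
Not all that is in view belongs to the job. What is shaped like the salt_shaker but blue, orange or pink is not meant.

How it is judged:
By the outcome, as a careful person would: the job done as asked, in the order asked, and still so for the second after the job is handed in, with the robot touching nothing.
It also fails if it takes over 141 s, if anything falls off the work surface, if the arm or the gripper's body presses on something with over 40 N, if the wrist force passes 120 N, or if a joint passes its speed limit or range.

ROBOT

A 6-joint arm with a two-finger parallel gripper is mounted at the origin on the work surface. World frame = base frame: x ahead of the robot, y to its left, z up, the work surface at z = 0. Lengths are in m, angles in degrees, forces in N, time in s.
With the tool pointing down it reaches from about 0.375 to 0.9 m from the base axis. Payload 3.1 kg.
Tool frame: the origin (TCP) lies at the very end of the fingers, on their centre line; the grasp point (between the pads) lies 19 mm behind it; z points along the fingers, y is the line along which they close (so a half turn about z gives the same grasp; the last joint's range is limited). The gripper opens to 87 mm and grips with 3 to 60 N. Pads are 19 mm wide; open, the fingers measure 117 mm over their backs; the gripper's body (75 mm by 190 mm) begins 51 mm behind the grasp point.
Start: joints at [-74.112, 30.224, 82.088, -0, 67.689, -10.227], TCP at [0.275, -0.561, 0.223] pointing down, gripper open.
Joint ranges: [-176.69, 176.69], [-43.24, 126.21], [12.49, 139.97], [-82, 262], [0, 151.66], [-163.58, 163.58]. Speed limits (degrees/s): [159.86, 159.86, 180, 180, 180, 180].

INTERFACE

Orientations are given as a 3x3 rotation matrix whose columns are the frame's x, y, z axes.
In Python, from rig import bot, imaging gives the robot as it stands.
- The arm moves only by the tool drive_tool, never from a script. Its argument "deltas" is text: rows parted by semicolons, each of 5 numbers parted by spaces: the finger opening in mm, from 0 to 87, then the shift along the world's x, y, z in mm, then the turn about the world's z in rad. In form: jaw dx dy dz twist; .... A call has 1 to 12 rows; each row is the pose to reach, as a shift and turn from the pose commanded when the call began; what a row does not reach only later rows make up. A row lasts 1/10 s, in which the tool goes at most 50 mm and 8.59 degrees, less where a joint would pass 70% of its speed; a pose out of reach is approached as far as the arm can. A call with a gripper value outside its range is refused whole. The fingers move at their own pace and stop on an object; the grip force is fixed at half the most. Time passes only in rows, so rows that repeat a pose let the fingers close. It gives the time, the measured TCP pose, the force, the opening and the grip force at its end, in the units of the state.
- bot.read_state(): the state, without advancing time (a new reading comes with each control period).
- imaging.capture(name): name is "scene" or "side" or "wrist"; returns the picture (384x512x3 uint8, red, green, blue); there is no depth.
- imaging.camera_model(name): a dict with "fx", "fy", "cx", "cy" (pixels), "T" (4x4, takes a point from camera to world coordinates). Camera axes: x right, y down, z forward; pixel columns grow to the right and rows downward; lengths in m; the calibration is good to about 2 mm. A picture is of the moment at which its call begins: read the wrist's pose just before it. camera_model takes no time and is no camera call; for the wrist camera it gives the pose at the moment of the call.
- bot.hand_in(): hands the job in; it is judged then, once.
The state is a dict: "time_s": time; "joint_positions": joint angles; "qvel": joint speeds; "tau": joint torques, N m; "position": TCP position; "tcp_rot": TCP orientation; "force": force on the tool from outside, world axes, zero at the start; "moment": the same for the moment, N m; "opening": opening from 0.0 (shut) to 1.0 (fully open); "grasp_force": force on a finger pad.
Only numpy, scipy, OpenCV 4.12 (cv2) and the standard library are available. Lean on these libraries where they do the work, as an engineer would, in place of code of your own. Each camera call takes 0.05 s, during which the arm holds its last target. There are 200 camera calls.

## Working session

There is one attempt and no reset: what is moved stays moved. The work goes in short steps, Python scripts to look and compute and a tool call to move; the robot and the scene stay as the last step left them, time stands still between calls to the robot, and variables do not carry over. Pictures are saved under pics/ and viewed, at most 14 in all, crops included, and the job is handed in when it is done.

Besides the shell and the picture viewer there is one more tool, called after "Request:" in YAML: its name, and indented under it one key for each argument. drive_tool: Moves the arm, as the interface text tells. Its arguments: {"type":"object","properties":{"deltas":{"type":"string"}},"required":["deltas"]}

```bash
mkdir -p pics
cat > h.py <<'E'
import numpy as np, cv2
from rig import bot, imaging
def snap(cam,name):
    m=imaging.camera_model(cam); im=imaging.capture(cam)
    cv2.imwrite(f'pics/{name}.png',cv2.cvtColor(im,cv2.COLOR_RGB2BGR)); return m,im
def proj(m,p):
    T=np.linalg.inv(m['T']); q=T[:3,:3]@np.asarray(p,float)+T[:3,3]
    return np.array([m['fx']*q[0]/q[2]+m['cx'],m['fy']*q[1]/q[2]+m['cy']])
def back(m,uv,z):
    d=m['T'][:3,:3]@np.array([(uv[0]-m['cx'])/m['fx'],(uv[1]-m['cy'])/m['fy'],1.])
    o=m['T'][:3,3]; return o+d*(z-o[2])/d[2]
E
python3 - <<'E'
from h import *
np.set_printoptions(precision=3,suppress=True)
for c in('scene','side','wrist'):
    m,_=snap(c,c+'0'); print(c,m['fx'],m['T'])
a,b=[cv2.imread(f'pics/{c}0.png') for c in('scene','side')]
s=bot.read_state();print(s['time_s'],s['position'],s['tcp_rot'])
E
```

```text
scene 491.0135047964451 [[-0.688  0.432 -0.582  1.141]
 [ 0.725  0.404 -0.557  0.634]
 [-0.005 -0.806 -0.592  0.777]
 [ 0.     0.     0.     1.   ]]
side 493.13877391929526 [[-0.712 -0.387  0.587 -0.352]
 [-0.702  0.364 -0.612  0.796]
 [ 0.024 -0.847 -0.53   0.764]
 [ 0.     0.     0.     1.   ]]
wrist 315.84781180937676 [[ 0.441 -0.864 -0.242  0.342]
 [-0.897 -0.425 -0.117 -0.528]
 [-0.001  0.269 -0.963  0.384]
 [ 0.     0.     0.     1.   ]]
0.15 [ 0.275 -0.561  0.222] [[ 0.898  0.44  -0.   ]
 [ 0.44  -0.898  0.002]
 [ 0.    -0.002 -1.   ]]
```

View pics/scene0.png

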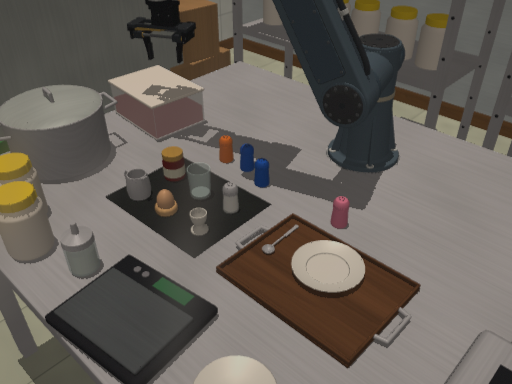

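View pics/side0.png

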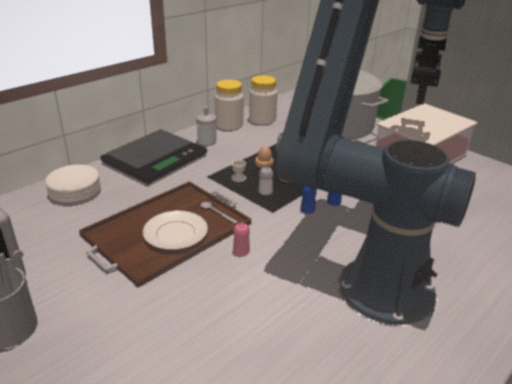

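The scene picture shows the tray on the left with corners at about (296,219), (415,284), (345,347) and (219,273). On the mat are the jug (138,185), jar (173,160), glass (200,180), egg (165,200), white salt shaker (231,197) and egg cup (199,220). The blue, orange and pink shakers are decoys, as the side picture confirms.

Run:
```python
from h import *
np.set_printoptions(precision=3,suppress=True)
m=imaging.camera_model('scene');im=cv2.imread('pics/scene0.png')
for n,uv,z in [('jar lid top',(173,152),.083),('glass rim',(199,170),.083),('salt top',(230,185),.078),('eggcup rim',(198,213),.055),('egg mid',(165,201),.035),('jug rim',(137,175),.071),('plate',(328,266),.024),('pink',(341,200),.075),('blue',(262,162),.075),('blue2',(247,148),.075),('orange',(226,140),.075)]: print(n,back(m,uv,z))
for uv in [(296,219),(415,284),(345,347),(219,273)]: print('tray',back(m,uv,.018))
for uv in [(176,158),(268,203),(198,244),(108,201)]: print('mat',back(m,uv,.003))
```

```text
jar lid top [ 0.468 -0.309  0.083]
glass rim [ 0.479 -0.191  0.083]
salt top [ 0.466 -0.091  0.078]
eggcup rim [ 0.576 -0.088  0.055]
egg mid [ 0.585 -0.205  0.035]
jug rim [ 0.592 -0.304  0.071]
plate [0.481 0.224 0.024]
pink [0.327 0.143 0.075]
blue [ 0.332 -0.107  0.075]
blue2 [ 0.307 -0.186  0.075]
orange [ 0.317 -0.261  0.075]
tray [0.399 0.068 0.018]
tray [0.395 0.385 0.018]
tray [0.624 0.369 0.018]
tray [0.653 0.064 0.018]
mat [ 0.406 -0.384  0.003]
mat [ 0.383 -0.038  0.003]
mat [ 0.612 -0.052  0.003]
mat [ 0.663 -0.35   0.003]
```

Request:
drive_tool:
  deltas: "87 0 0 80 -0.1; 87 245 370 80 -0.456; 87 245 370 80 -0.456; 87 245 370 80 -0.456; 87 245 370 80 -0.456; 87 245 370 80 -0.456; 87 245 370 80 -0.456; 87 245 370 80 -0.456; 87 245 370 80 -0.456; 87 245 370 80 -0.456; 87 245 370 80 -0.456; 87 245 370 80 -0.456"

```text
time_s: 1.35
position: [0.5203, -0.1901, 0.3023]
tcp_rot: [[1.0, 0.003, -0.001], [0.003, -1.0, -0.0], [-0.001, 0.0, -1.0]]
force: [-0.5, -0.7, -0.1]
opening: 1.002
grasp_force: 0.0
```

Run:
```python
from h import *
np.set_printoptions(precision=3,suppress=True)
m,im=snap('wrist','w1'); print(m['T']); s=bot.read_state(); print(s['position'],s['tcp_rot'],s['force'])
```

```text
[[ 0.004 -0.963 -0.27   0.595]
 [-1.    -0.003 -0.002 -0.19 ]
 [ 0.001  0.27  -0.963  0.464]
 [ 0.     0.     0.     1.   ]]
[ 0.52  -0.191  0.302] [[ 1.     0.001 -0.001]
 [ 0.001 -1.    -0.   ]
 [-0.001  0.    -1.   ]] [-0.797 -0.027  0.817]
```

View pics/w1.png

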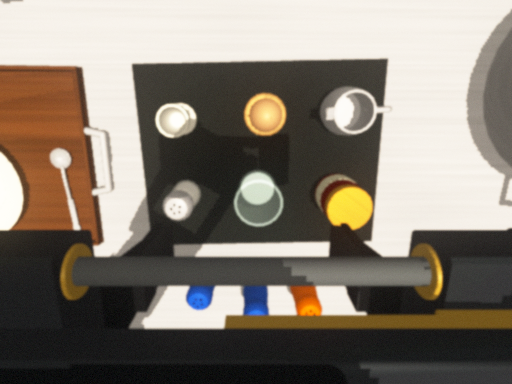

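The wrist view shows the jar lid at (349,205), the glass rim at (259,201), the shaker top at (180,206), the egg cup rim at (175,120), the egg at (265,113) and the jug at (350,110). The tray edge is on the left.

```bash
cat >> h.py <<'E'
np.set_printoptions(precision=4,suppress=True)
def W1(): return dict(fx=315.848,fy=315.848,cx=0,cy=0)
E
python3 - <<'E'
from h import *
m=imaging.camera_model('wrist');print(m['fx'],m['fy'],m['cx'],m['cy'])
for n,uv,z in [('jar lid',(349,205.5),.083),('glass rim',(259,201),.083),('glass foot in',(257,187),.006),('salt cap',(180,206),.075),('cup rim',(173.5,120),.055),('egg',(265,111),.064),('jug',(349,108),.071),('ring',(265.5,115),.023)]: print(n,back(m,uv,z))
im=cv2.imread('pics/w1.png');h=cv2.cvtColor(im,cv2.COLOR_BGR2HSV)
k=cv2.inRange(h,(18,150,150),(35,255,255));k[232:]=0
n,l,st,c=cv2.connectedComponentsWithStats(k);i=1+st[1:,4].argmax();print('lid px',c[i],st[i]);print(back(m,c[i],.083))
E
```

```text
315.84781180937676 315.84781180937676 251.0278569617011 192.14504226255377
jar lid [ 0.4701 -0.3158  0.083 ]
glass rim [ 0.476  -0.2016  0.083 ]
glass foot in [ 0.474  -0.2006  0.006 ]
salt cap [ 0.4666 -0.0996  0.075 ]
cup rim [ 0.5743 -0.0934  0.055 ]
egg [ 0.5857 -0.2085  0.064 ]
jug [ 0.5895 -0.3092  0.071 ]
ring [ 0.5795 -0.2111  0.023 ]
lid px [349.6023 207.0856] [ 326  186   47   44 1554]
[ 0.468  -0.3168  0.083 ]
```

Request:
drive_tool:
  deltas: "87 -51 -124 -60 0; 87 -51 -124 -110 0; 87 -51 -124 -130 0; 87 -51 -124 -160 0; 87 -51 -124 -190 0; 87 -51 -124 -220 0; 87 -51 -124 -240 0; 87 -51 -124 -248 0; 87 -51 -124 -248 0; 50 -51 -124 -248 0; 50 -51 -124 -248 0; 50 -51 -124 -248 0"

```text
time_s: 2.6
position: [0.4698, -0.3158, 0.0559]
tcp_rot: [[1.0, -0.0, 0.002], [-0.0, -1.0, -0.002], [0.002, 0.002, -1.0]]
force: [0.3, -0.6, 0.5]
opening: 0.812
grasp_force: 0.0
```

Request:
drive_tool:
  deltas: "45 0 0 0 0; 45 0 0 0 0; 45 0 0 0 0; 45 0 0 0 0; 45 0 0 0 0"

```text
time_s: 3.1
position: [0.4696, -0.3157, 0.0553]
tcp_rot: [[1.0, 0.0, 0.001], [0.0, -1.0, -0.001], [0.001, 0.001, -1.0]]
force: [-1.4, -1.3, 5.2]
opening: 0.661
grasp_force: 28.8
```

Request:
drive_tool:
  deltas: "45 0 0 15 0; 45 0 0 60 0; 45 0 0 110 0; 45 0 0 160 0; 45 10 60 200 0; 45 31 535 245 0; 45 31 535 245 0; 45 31 535 245 0; 45 31 535 245 0; 45 31 535 245 0; 45 31 535 245 0; 45 31 535 245 0"

```text
time_s: 4.3
position: [0.4918, 0.0755, 0.282]
tcp_rot: [[1.0, -0.0, -0.002], [-0.0, -1.0, 0.0], [-0.002, -0.0, -1.0]]
force: [1.4, 0.1, -1.1]
opening: 0.662
grasp_force: 28.5
```

Request:
drive_tool:
  deltas: "45 0 120 0 0; 45 0 120 0 0; 45 0 120 0 0; 45 0 120 0 0; 45 0 120 0 0"

```text
time_s: 4.8
position: [0.4921, 0.1933, 0.2816]
tcp_rot: [[1.0, 0.001, -0.002], [0.001, -1.0, -0.001], [-0.002, 0.001, -1.0]]
force: [-0.2, -0.6, -2.7]
opening: 0.66
grasp_force: 28.5
```

Run:
```python
from h import *
m,im=snap('wrist','w2'); np.save('w2T.npy',m['T']); s=bot.read_state(); print(s['position'],s['opening'],s['force'])
```

```text
[0.4924 0.1927 0.2818] 0.6622216045299905 [ 0.6138  0.6907 -1.5744]
```

View pics/w2.png

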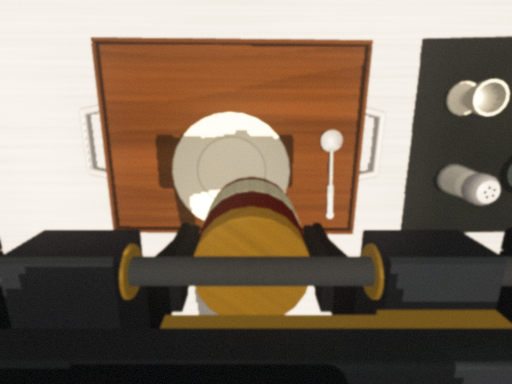

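The wrist view shows the tray's outer rim corners at far left (93,39), far right (371,41), near right (355,233) and near left (113,233). The plate is centred near (232,171), and the jar is held upright.

```bash
cat > fit.py <<'E'
from h import *
from scipy.optimize import least_squares
m=imaging.camera_model('wrist'); m['T']=np.load('w2T.npy')
uv=np.array([(93,39),(371,41),(355,233.5),(113,233.5)])
for i in uv: print(back(m,i,.018))
L=np.array([(130,175),(130,-175),(-130,-175),(-130,175)])/1000
def tr(p,l,z): c,s=np.cos(p[2]),np.sin(p[2]); return np.array([p[0]+c*l[0]-s*l[1],p[1]+s*l[0]+c*l[1],z])
r=least_squares(lambda p:np.ravel([proj(m,tr(p,l,.018))-u for l,u in zip(L,uv)]),[.52,.22,0])
print(r.x,r.fun)
for n,l in dict(jar=(.079,.124),glass=(.080,-.125),salt=(.084,-.0005)).items(): print(n,tr(r.x,l,0))
im=cv2.imread('pics/w2.png');h=cv2.cvtColor(im,cv2.COLOR_BGR2HSV)
k=cv2.inRange(h,(0,0,120),(180,90,255));k[:,:150]=0;k[:,310:]=0;k[:90]=0;k[178:]=0
pts=np.argwhere(k)[:,::-1]
def vis(q): return proj(m,q)
# plate outer edge: left/right/top extents
for r0 in (111,130,150,165): 
    c=np.where(k[r0])[0]; print(r0,c.min() if len(c) else None,c.max() if len(c) else None)
ed=[]
for r0 in range(114,170,3):
    c=np.where(k[r0])[0]; ed+= [(c.min(),r0),(c.max(),r0)]
P=np.array([back(m,e,.024)[:2] for e in ed])
q=least_squares(lambda a:np.hypot(*(P-a[:2]).T)-a[2],[.5,.2,.08],loss='soft_l1',f_scale=.001);print('plate',q.x)
E
python3 fit.py
```

```text
[0.6424 0.3875 0.018 ]
[0.6411 0.0451 0.018 ]
[0.3849 0.0414 0.018 ]
[0.3843 0.3929 0.018 ]
[ 0.5125  0.2167 -0.0023] [-3.2063 -0.4245  3.0909 -0.9156 -0.5792  1.7841  0.73    0.9193]
jar [0.5918 0.3405 0.    ]
glass [0.5922 0.0915 0.    ]
salt [0.5965 0.216  0.    ]
111 None None
130 187 273
150 175 285
165 173 289
plate [0.4782 0.2203 0.0786]
```

Request:
drive_tool:
  deltas: "45 50 50 -20 0; 45 100 100 -70 0; 45 100 147 -112 0; 45 100 147 -112 0; 45 100 147 -112 0; 45 100 147 -112 0; 45 100 147 -112 0"

```text
time_s: 5.55
position: [0.5932, 0.3385, 0.1708]
tcp_rot: [[1.0, -0.001, -0.0], [-0.001, -1.0, -0.001], [-0.0, 0.001, -1.0]]
force: [-0.3, 0.1, -0.8]
opening: 0.658
grasp_force: 28.5
```

```bash
cat > ov.py <<'E'
from h import *
import sys
def overlay(cam,name,polys,crop=None,k=1):
    m,im=snap(cam,name); g=cv2.resize(cv2.cvtColor(im,cv2.COLOR_RGB2BGR),None,fx=k,fy=k,interpolation=cv2.INTER_CUBIC)
    for P in polys:
        q=np.array([proj(m,p)*k+(k-1)/2 for p in P]); cv2.polylines(g,[np.int32(q*16)],True,(0,255,0),1,cv2.LINE_AA,4)
    if crop: a,b,c,d=[int(v*k) for v in crop]; g=g[b:d,a:c]
    cv2.imwrite(f'pics/{name}o.png',g); return m
def tr(p,l,z): c,s=np.cos(p[2]),np.sin(p[2]); return np.array([p[0]+c*l[0]-s*l[1],p[1]+s*l[0]+c*l[1],z])
def rect(p,a,b,z): return [tr(p,(i*a,j*b),z) for i,j in((1,1),(1,-1),(-1,-1),(-1,1))]
def circ(x,y,r,z): return [(x+r*np.cos(t),y+r*np.sin(t),z) for t in np.linspace(0,6.28,40)]
TRAY=(.5125,.2167,-.0023)
E
python3 - <<'E'
from ov import *
m=overlay('wrist','w3',[rect(TRAY,.13,.175,.018),rect(TRAY,.124,.169,.006)],k=1.5)
s=bot.read_state(); print(s['position'])
E
```

```text
[0.5935 0.3385 0.1718]
```

View pics/w3o.png

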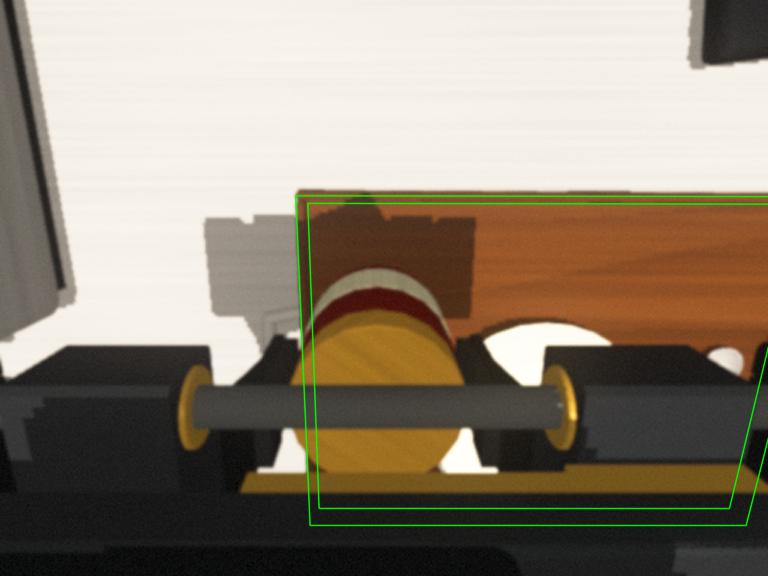

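The overlay matches the tray's left rim. The far rim lies about 2 mm further out than the model, so I shift the tray x by +1.5 mm. The jar is now over the far left corner, so I lower it.

Request:
drive_tool:
  deltas: "45 0 2 -30 0; 45 0 2 -60 0; 45 0 2 -85 0; 45 0 2 -100 0; 45 0 2 -108 0; 45 0 2 -110 0; 45 0 2 -111 0; 45 0 2 -112 0; 45 0 2 -112 0"

```text
time_s: 6.5
position: [0.5936, 0.3426, 0.0595]
tcp_rot: [[1.0, -0.0, 0.002], [-0.0, -1.0, 0.001], [0.002, -0.001, -1.0]]
force: [0.7, -0.1, -1.1]
opening: 0.662
grasp_force: 28.5
```

Request:
drive_tool:
  deltas: "45 0 -1 -0.5 0; 45 0 -1 -0.5 0; 45 0 -1 -1 0; 45 0 -1 -1 0; 45 0 -1 -1 0"

```text
time_s: 7.0
position: [0.5931, 0.3413, 0.0583]
tcp_rot: [[1.0, 0.0, 0.001], [0.0, -1.0, 0.0], [0.001, -0.0, -1.0]]
force: [-1.2, -0.3, 5.1]
opening: 0.662
grasp_force: 28.9
```

Request:
drive_tool:
  deltas: "62 0 0 0 0; 70 0 0 0 0; 80 0 0 0 0; 80 0 0 0 0; 80 0 0 10 0; 80 0 0 40 0; 80 0 0 80 0; 80 0 0 120 0; 80 0 0 140 0; 80 0 -50 160 0; 80 -20 -100 160 0; 80 -40 -150 160 0"

```text
time_s: 8.2
position: [0.5576, 0.2005, 0.2192]
tcp_rot: [[1.0, 0.001, 0.004], [0.001, -1.0, 0.0], [0.004, -0.0, -1.0]]
force: [1.3, -0.6, 1.0]
opening: 0.919
grasp_force: 0.0
```

Request:
drive_tool:
  deltas: "87 -78 -389 20 0; 87 -78 -389 20 0; 87 -78 -389 20 0; 87 -78 -389 20 0; 87 -78 -389 20 0; 87 -78 -389 20 0; 87 -78 -389 20 0; 87 -78 -389 20 0; 87 -78 -389 20 0; 87 -78 -389 20 0"

```text
time_s: 9.2
position: [0.4788, -0.1884, 0.238]
tcp_rot: [[1.0, -0.003, 0.001], [-0.003, -1.0, 0.0], [0.001, -0.0, -1.0]]
force: [0.0, 0.5, -0.1]
opening: 1.001
grasp_force: 0.0
```

Run:
```python
from ov import *
s=bot.read_state(); print(s['position'],s['force'])
m=overlay('scene','s1',[circ(.593,.3405,.029,.086),circ(.475,-.2,.031,.083)]+[rect((.514,.2167,-.0023),.13,.175,.018)],crop=(90,100,430,360),k=2.2)
m=overlay('wrist','w4',[circ(.475,-.2,.031,.083)])
```

```text
[ 0.4788 -0.1884  0.238 ] [ 0.0098  0.5361 -0.0641]
```

View pics/s1o.png

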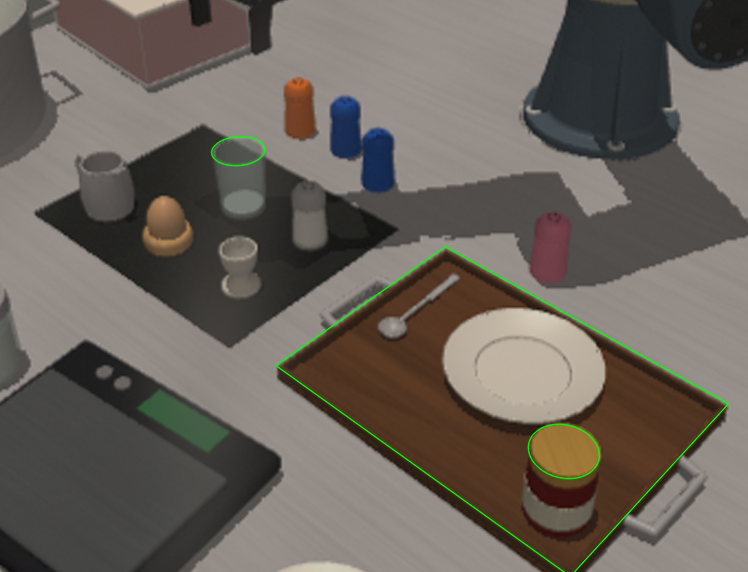

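View pics/w4o.png

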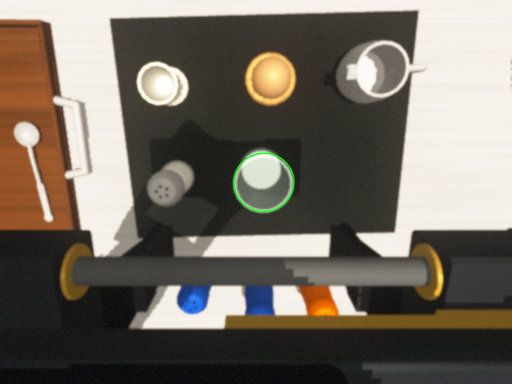

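The scene overlay shows the jar standing upright in the far left corner and the tray outline matching closely. The wrist overlay ring sits on the glass rim at (263,182), so I grasp the glass.

Request:
drive_tool:
  deltas: "87 -4 -12 -40 0; 87 -4 -12 -80 0; 87 -4 -12 -110 0; 87 -4 -12 -140 0; 87 -4 -12 -170 0; 87 -4 -12 -190 0; 87 -4 -12 -197 0; 87 -4 -12 -197 0; 50 -4 -12 -197 0; 50 -4 -12 -197 0; 50 -4 -12 -197 0; 50 -4 -12 -197 0"

```text
time_s: 10.5
position: [0.4755, -0.1997, 0.0412]
tcp_rot: [[1.0, -0.0, 0.001], [-0.0, -1.0, -0.001], [0.001, 0.001, -1.0]]
force: [0.2, 0.5, 0.2]
opening: 0.72
grasp_force: 0.6
```

Request:
drive_tool:
  deltas: "45 0 0 0 0; 45 0 0 0 0; 45 0 0 0 0; 45 0 0 0 0"

```text
time_s: 10.9
position: [0.4755, -0.1996, 0.0412]
tcp_rot: [[1.0, -0.0, 0.001], [-0.0, -1.0, -0.001], [0.001, 0.001, -1.0]]
force: [0.9, 2.1, 6.8]
opening: 0.697
grasp_force: 29.9
```

Request:
drive_tool:
  deltas: "45 0 0 15 0; 45 0 0 60 0; 45 0 0 105 0; 45 10 20 120 0; 45 118 291 120 0; 45 118 291 120 0; 45 118 291 120 0; 45 118 291 120 0; 45 118 291 120 0; 45 118 291 120 0; 45 118 291 120 0; 45 118 291 120 0"

```text
time_s: 12.1
position: [0.5923, 0.0924, 0.1596]
tcp_rot: [[1.0, 0.002, -0.002], [0.002, -1.0, -0.001], [-0.002, 0.001, -1.0]]
force: [-0.4, -0.1, -1.2]
opening: 0.697
grasp_force: 30.0
```

Run:
```python
from ov import *
s=bot.read_state(); print(s['position'],s['opening'])
```

```text
[0.5923 0.0924 0.1596] 0.6967762704889359
```

Request:
drive_tool:
  deltas: "45 1 -1 -35 0; 45 1 -1 -65 0; 45 1 -1 -90 0; 45 1 -1 -105 0; 45 1 -1 -112 0; 45 1 -1 -114 0; 45 1 -1 -115 0; 45 1 -1 -115.5 0; 45 1 -1 -115.5 0; 45 1 -1 -115.5 0"

```text
time_s: 13.1
position: [0.5945, 0.0907, 0.0457]
tcp_rot: [[1.0, 0.0, 0.001], [0.0, -1.0, -0.0], [0.001, 0.0, -1.0]]
force: [-0.6, 1.0, -2.1]
opening: 0.696
grasp_force: 30.0
```

Request:
drive_tool:
  deltas: "45 0 0 -0.5 0; 45 0 0 -1 0; 45 0 0 -1.5 0; 45 0 0 -1.5 0; 45 0 0 -1.5 0"

```text
time_s: 13.6
position: [0.5941, 0.0907, 0.0443]
tcp_rot: [[1.0, -0.0, 0.0], [-0.0, -1.0, 0.0], [0.0, -0.0, -1.0]]
force: [-2.0, 1.0, 6.3]
opening: 0.696
grasp_force: 29.9
```

Request:
drive_tool:
  deltas: "64 0 0 0 0; 72 0 0 0 0; 84 0 0 0 0; 84 0 0 0 0; 84 0 0 10 0; 84 0 0 40 0; 84 0 0 80 0; 84 0 0 120 0; 84 0 0 160 0; 84 -30 -40 170 0; 84 -60 -80 170 0; 84 -90 -120 170 0"

```text
time_s: 14.8
position: [0.5041, -0.0296, 0.2149]
tcp_rot: [[1.0, 0.002, 0.003], [0.002, -1.0, -0.001], [0.003, 0.001, -1.0]]
force: [0.9, -1.3, -0.8]
opening: 0.963
grasp_force: 0.0
```

Request:
drive_tool:
  deltas: "87 -35 -67 -30 0; 87 -35 -67 -30 0; 87 -35 -67 -30 0; 87 -35 -67 -30 0; 87 -35 -67 -30 0"

```text
time_s: 15.3
position: [0.4706, -0.0952, 0.1842]
tcp_rot: [[1.0, 0.0, 0.002], [0.0, -1.0, -0.0], [0.002, 0.0, -1.0]]
force: [-0.5, -0.2, -0.7]
opening: 0.991
grasp_force: 0.0
```

Run:
```python
from ov import *
s=bot.read_state(); print(s['position'],s['opening'])
T=(.514,.2167,-.0023)
m=overlay('scene','s2',[circ(.5937,.0915,.0275,.006),circ(.5937,.0915,.031,.086)]+[rect(T,.124,.169,.006)],crop=(180,180,430,360),k=2)
g=cv2.imread('pics/s2o.png')
overlay('wrist','w5',[circ(.467,-.096,.0195,.069),circ(.467,-.096,.021,.003)])
cv2.imwrite('pics/c1.png',np.hstack([cv2.resize(g,(430,310)),cv2.resize(cv2.imread('pics/w5o.png')[:250],(370,181),interpolation=cv2.INTER_AREA).copy() if 0 else cv2.copyMakeBorder(cv2.imread('pics/w5o.png')[:310,70:440],0,0,0,0,cv2.BORDER_CONSTANT)]))
```

```text
[ 0.4706 -0.0952  0.1842] 0.9914719783598318
```

View pics/c1.png

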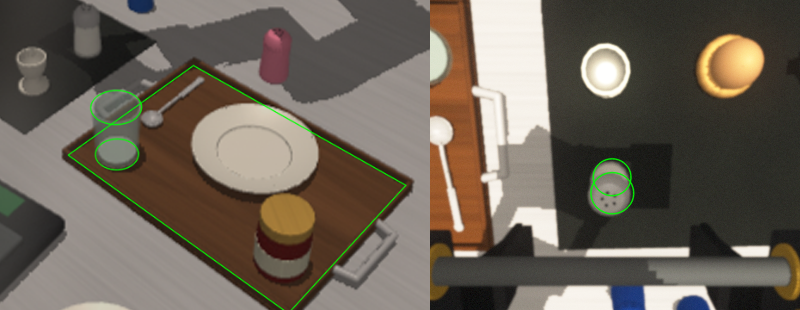

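The glass stands upright in the far right corner, matching the overlay. The shaker cap lies at about (610,193) in the composite, close to the overlay ring, so I grasp the shaker.

Request:
drive_tool:
  deltas: "87 -4 0 -40 0; 87 -4 0 -80 0; 80 -4 0 -110 0; 70 -4 0 -130 0; 70 -4 0 -141 0; 60 -4 0 -141 0; 45 -4 0 -141 0; 30 -4 0 -141 0; 30 -4 0 -141 0; 30 -4 0 -141 0; 30 -4 0 -141 0; 30 -4 0 -141 0"

```text
time_s: 16.6
position: [0.4661, -0.0957, 0.0432]
tcp_rot: [[1.0, -0.0, 0.001], [-0.0, -1.0, -0.0], [0.001, 0.0, -1.0]]
force: [0.5, 1.9, 6.1]
opening: 0.436
grasp_force: 29.7
```

Request:
drive_tool:
  deltas: "28 0 0 0 0; 28 0 0 0 0; 28 0 0 0 0; 28 0 0 0 0"

```text
time_s: 17.0
position: [0.4661, -0.0957, 0.0432]
tcp_rot: [[1.0, -0.0, 0.001], [-0.0, -1.0, -0.0], [0.001, 0.0, -1.0]]
force: [-0.4, 1.0, 6.7]
opening: 0.439
grasp_force: 29.7
```

Request:
drive_tool:
  deltas: "28 0 0 15 0; 28 0 0 60 0; 28 0 0 105 0; 28 10 20 130 0; 28 132 312 130 0; 28 132 312 130 0; 28 132 312 130 0; 28 132 312 130 0; 28 132 312 130 0; 28 132 312 130 0; 28 132 312 130 0; 28 132 312 130 0"

```text
time_s: 18.2
position: [0.5977, 0.2186, 0.1717]
tcp_rot: [[1.0, 0.003, -0.0], [0.003, -1.0, -0.0], [-0.0, 0.0, -1.0]]
force: [0.2, -0.6, -1.8]
opening: 0.439
grasp_force: 29.7
```

Run:
```python
from ov import *
for i in range(3):
  s=bot.read_state(); print(s['position'],s['opening'])
```

```text
[0.5977 0.2186 0.1717] 0.4392878849660331
[0.5977 0.2186 0.1717] 0.4392878849660331
[0.5977 0.2186 0.1717] 0.4392878849660331
```

Request:
drive_tool:
  deltas: "28 0 -1.5 -40 0; 28 0 -1.5 -75 0; 28 0 -1.5 -100 0; 28 0 -1.5 -115 0; 28 0 -1.5 -122 0; 28 0 -1.5 -124 0; 28 0 -1.5 -125 0; 28 0 -1.5 -126 0; 28 0 -1.5 -126 0; 28 0 -1.5 -126 0"

```text
time_s: 19.2
position: [0.5981, 0.215, 0.0472]
tcp_rot: [[1.0, -0.0, 0.001], [-0.0, -1.0, 0.0], [0.001, -0.0, -1.0]]
force: [-0.0, -0.2, -0.7]
opening: 0.435
grasp_force: 29.7
```

Request:
drive_tool:
  deltas: "28 0 1 -0.5 0; 28 0 1 -1 0; 28 0 1 -1 0; 28 0 1 -1 0"

```text
time_s: 19.6
position: [0.5981, 0.2161, 0.0462]
tcp_rot: [[1.0, -0.0, 0.001], [-0.0, -1.0, 0.0], [0.001, -0.0, -1.0]]
force: [-1.0, 0.7, 4.7]
opening: 0.435
grasp_force: 29.6
```

Request:
drive_tool:
  deltas: "42 0 0 0 0; 50 0 0 0 0; 65 0 0 0 0; 65 0 0 0 0; 65 0 0 10 0; 65 0 0 40 0; 65 0 0 80 0; 65 0 0 120 0; 65 0 0 140 0; 65 -10 -50 140 0; 70 -24 -100 140 0; 70 -24 -150 140 0"

```text
time_s: 20.8
position: [0.5716, 0.0681, 0.1864]
tcp_rot: [[1.0, 0.002, -0.001], [0.002, -1.0, 0.0], [-0.001, -0.0, -1.0]]
force: [0.5, -1.0, -0.3]
opening: 0.794
grasp_force: 0.0
```

Request:
drive_tool:
  deltas: "80 0 -158 -10 0; 80 0 -158 -10 0; 80 0 -158 -10 0; 80 0 -158 -10 0; 80 0 -158 -10 0; 80 0 -158 -10 0; 80 0 -158 -10 0"

```text
time_s: 21.5
position: [0.5735, -0.0875, 0.1757]
tcp_rot: [[1.0, 0.002, -0.0], [0.002, -1.0, 0.001], [-0.0, -0.001, -1.0]]
force: [-0.6, 0.4, 1.1]
opening: 0.92
grasp_force: 0.0
```

Run:
```python
from ov import *
s=bot.read_state(); print(s['position'],s['opening'])
T=(.514,.2167,-.0023)
m=overlay('scene','s3',[circ(.598,.216,.021,.006),circ(.598,.216,.0195,.072),rect(T,.124,.169,.006),circ(.4785,.2205,.08,.024),circ(.4785,.2205,.045,.011)],crop=(180,180,430,360),k=2)
g=cv2.imread('pics/s3o.png')
overlay('wrist','w6',[circ(.574,-.0925,.021,.055),circ(.574,-.0925,.022,.003)])
cv2.imwrite('pics/c2.png',np.hstack([cv2.resize(g,(430,310)),cv2.imread('pics/w6o.png')[:310,70:440]]))
```

```text
[ 0.5735 -0.0875  0.1757] 0.9202016257705069
```

View pics/c2.png

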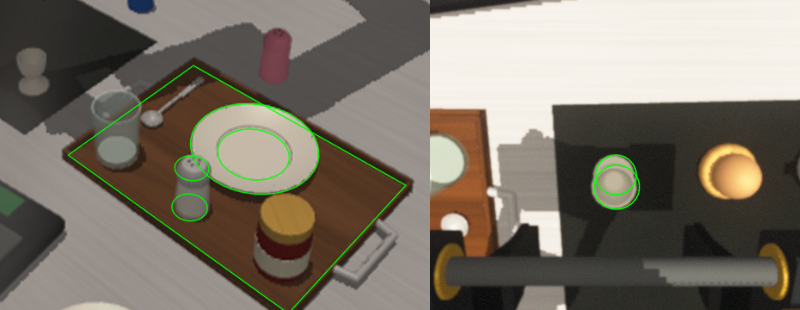

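The salt shaker stands upright midway along the far rim and the plate model fits. The egg cup rim at (617,183) matches the overlay, so I grasp the cup.

Request:
drive_tool:
  deltas: "80 0 0 -40 0; 80 0 0 -80 0; 75 0 0 -110 0; 70 0 0 -135 0; 65 0 0 -150 0; 60 0 0 -150 0; 45 0 0 -150 0; 35 0 0 -150 0; 32 0 0 -150 0; 32 0 0 -150 0; 32 0 0 -150 0; 32 0 0 -150 0"

```text
time_s: 22.8
position: [0.5746, -0.0898, 0.0267]
tcp_rot: [[1.0, -0.0, 0.002], [-0.0, -1.0, -0.001], [0.002, 0.001, -1.0]]
force: [0.0, -0.1, 6.9]
opening: 0.459
grasp_force: 29.7
```

Request:
drive_tool:
  deltas: "30 0 0 0 0; 30 0 0 0 0; 30 0 0 0 0"

```text
time_s: 23.1
position: [0.5746, -0.0898, 0.0268]
tcp_rot: [[1.0, -0.0, 0.002], [-0.0, -1.0, -0.001], [0.002, 0.001, -1.0]]
force: [0.1, -0.6, 5.7]
opening: 0.457
grasp_force: 29.7
```

Request:
drive_tool:
  deltas: "30 0 0 15 0; 30 0 0 60 0; 30 0 0 105 0; 30 -20 20 130 0; 30 -96 310 130 0; 30 -96 310 130 0; 30 -96 310 130 0; 30 -96 310 130 0; 30 -96 310 130 0; 30 -96 310 130 0; 30 -96 310 130 0; 30 -96 310 130 0"

```text
time_s: 24.3
position: [0.477, 0.2217, 0.156]
tcp_rot: [[1.0, 0.003, 0.0], [0.003, -1.0, -0.0], [0.0, 0.0, -1.0]]
force: [0.2, -0.5, -0.6]
opening: 0.459
grasp_force: 29.9
```

Request:
drive_tool:
  deltas: "30 0 0 -30 0; 30 0 0 -60 0; 30 0 0 -60 0; 30 0 0 -60 0"

```text
time_s: 24.7
position: [0.4781, 0.2193, 0.0955]
tcp_rot: [[1.0, -0.002, -0.001], [-0.002, -1.0, -0.0], [-0.001, 0.0, -1.0]]
force: [0.1, 0.3, 0.3]
opening: 0.457
grasp_force: 29.9
```

Run:
```python
from ov import *
s=bot.read_state(); print(s['position'],s['opening'])
m=overlay('wrist','w7',[circ(.4785,.2205,.08,.024),circ(.4785,.2205,.045,.011)],crop=(100,40,440,300),k=1.6)
```

```text
[0.4781 0.2193 0.0955] 0.45693905395259804
```

View pics/w7o.png

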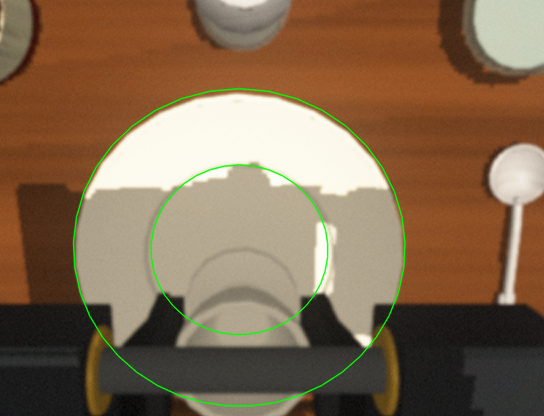

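The cup is held upright over the plate, which lies within about 2 mm of the model. I lower it.

Request:
drive_tool:
  deltas: "30 -0.5 0.5 -25 0; 30 -0.5 0.5 -45 0; 30 -0.5 0.5 -55 0; 30 -0.5 0.5 -58 0; 30 -0.5 0.5 -59.5 0; 30 -0.5 0.5 -60 0; 30 -0.5 0.5 -60 0; 30 -0.5 0.5 -60 0"

```text
time_s: 25.55
position: [0.4776, 0.2213, 0.036]
tcp_rot: [[1.0, -0.0, 0.001], [-0.0, -1.0, 0.0], [0.001, -0.0, -1.0]]
force: [-1.3, -0.2, -1.1]
opening: 0.456
grasp_force: 29.9
```

Request:
drive_tool:
  deltas: "30 0 0 -0.5 0; 30 0 0 -1 0; 30 0 0 -1.5 0; 30 0 0 -1.5 0; 30 0 0 -1.5 0"

```text
time_s: 26.05
position: [0.4773, 0.2212, 0.0347]
tcp_rot: [[1.0, -0.0, 0.001], [-0.0, -1.0, 0.0], [0.001, -0.0, -1.0]]
force: [-0.7, -0.7, 6.9]
opening: 0.46
grasp_force: 29.7
```

Request:
drive_tool:
  deltas: "44 0 0 0 0; 52 0 0 0 0; 65 0 0 0 0; 65 0 0 0 0; 65 0 0 10 0; 65 0 0 40 0; 65 0 0 80 0; 65 0 0 120 0; 65 0 0 160 0; 65 0 0 160 0; 65 0 0 160 0"

```text
time_s: 27.15
position: [0.4776, 0.2213, 0.1955]
tcp_rot: [[1.0, -0.0, 0.003], [-0.0, -1.0, 0.001], [0.003, -0.001, -1.0]]
force: [-0.0, 0.1, 0.3]
opening: 0.745
grasp_force: 0.0
```

Run:
```python
from ov import *
s=bot.read_state(); print(s['position'],s['opening'])
m=overlay('wrist','w8',[circ(.4773,.2212,.018,.063),circ(.4773,.2212,.021,.063)])
m=overlay('scene','s4',[circ(.4773,.2212,.021,.063)])
a=cv2.resize(cv2.imread('pics/w8o.png')[100:300,150:350],(400,400)); b=cv2.resize(cv2.imread('pics/s4o.png')[200:300,280:380],(400,400),interpolation=cv2.INTER_CUBIC)
cv2.imwrite('pics/c3.png',np.hstack([a,b]))
```

```text
[0.4776 0.2213 0.1955] 0.7452992791971718
```

View pics/c3.png

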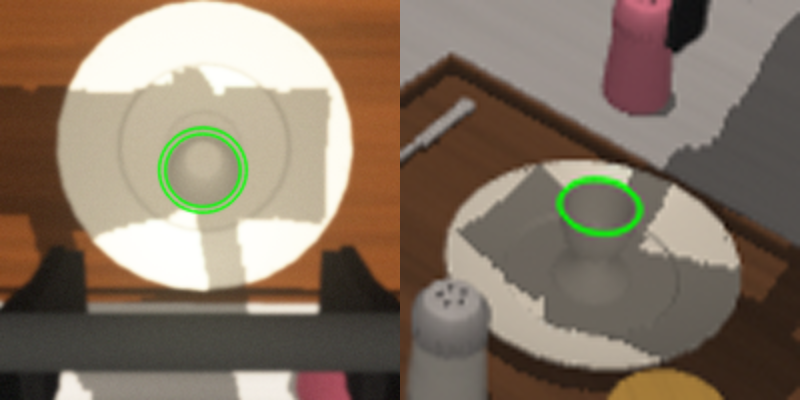

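Request:
drive_tool:
  deltas: "80 105 -431 0 0; 80 105 -431 0 0; 80 105 -431 0 0; 80 105 -431 0 0; 80 105 -431 0 0; 80 105 -431 0 0; 80 105 -431 0 0; 80 105 -431 0 0; 80 105 -431 0 0; 80 105 -431 0 0; 80 105 -431 -30 0; 80 105 -431 -30 0"

```text
time_s: 28.45
position: [0.5782, -0.2077, 0.1588]
tcp_rot: [[1.0, -0.001, -0.011], [-0.001, -1.0, 0.006], [-0.011, -0.006, -1.0]]
force: [-1.5, -0.1, -0.3]
opening: 0.919
grasp_force: 0.0
```

Run:
```python
from ov import *
s=bot.read_state(); print(s['position'],s['opening'])
E_=[circ(.583,-.2095,.022,.036),circ(.583,-.2095,.029,.023)]
m=overlay('wrist','w9',E_)
m=overlay('scene','s5',E_)
a=cv2.resize(cv2.imread('pics/w9o.png')[100:300,150:350],(400,400)); b=cv2.resize(cv2.imread('pics/s5o.png')[150:250,115:215],(400,400),interpolation=cv2.INTER_CUBIC)
cv2.imwrite('pics/c4.png',np.hstack([a,b]))
```

```text
[ 0.5782 -0.2077  0.1588] 0.9187539602241266
```

View pics/c4.png

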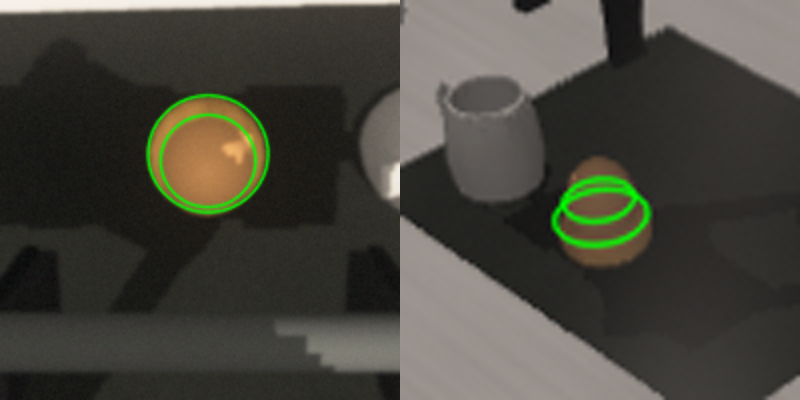

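The cup stands in the middle of the plate, matching the rings. The egg's ring matches at about (.583,-.2095). Next I estimate the egg's height from its silhouette top, at about (165,189.3) in the scene image.

Run:
```python
from ov import *
m=imaging.camera_model('scene'); ms=imaging.camera_model('side')
# silhouette top row of an egg-like ellipsoid (22,22,29) for several middle heights
t,u=np.meshgrid(np.linspace(0,2*np.pi,90),np.linspace(-1.57,1.57,90))
for zc in (.032,.035,.038,.041,.044):
    P=np.stack([.583+.022*np.cos(u)*np.cos(t),-.2095+.022*np.cos(u)*np.sin(t),zc+.029*np.sin(u)],-1).reshape(-1,3)
    print(zc,min(proj(m,p)[1] for p in P), min(proj(ms,p)[1] for p in P), proj(ms,(.583,-.2095,.03)))
im=cv2.imread('pics/s5.png'); print(im[184:196,165])
im=cv2.imread('pics/scene0.png'); print(im[184:196,165])
s=bot.read_state(); print(s['position'],s['tcp_rot'])
```

```text
0.032 190.1966461936605 146.5587257320468 [263.8434 155.9454]
0.035 189.22454656854114 145.70222774018816 [263.8434 155.9454]
0.038 188.2496308876129 144.8439617985986 [263.8434 155.9454]
0.041 187.27188689646306 143.98392242762344 [263.8434 155.9454]
0.044 186.29130226947348 143.12210412493943 [263.8434 155.9454]
[[ 36  38  39]
 [ 35  38  40]
 [ 36  38  39]
 [ 36  38  40]
 [ 36  38  39]
 [ 48  63  81]
 [ 56  76  99]
 [ 60  80 106]
 [ 61  82 109]
 [ 62  84 111]
 [ 64  86 113]
 [ 65  87 115]]
[[ 33  36  37]
 [ 33  36  37]
 [ 34  37  38]
 [ 34  36  38]
 [ 34  37  37]
 [ 74 102 136]
 [ 87 122 163]
 [ 91 127 170]
 [ 92 128 170]
 [ 88 123 164]
 [ 86 119 159]
 [ 84 117 155]]
[ 0.5807 -0.2084  0.1622] [[ 1.      0.0004 -0.0044]
 [ 0.0004 -1.      0.0028]
 [-0.0044 -0.0028 -1.    ]]
```

Request:
drive_tool:
  deltas: "70 0.5 0 -30 0; 70 0.5 0 -60 0; 70 0.5 0 -90 0; 70 0.5 0 -115 0; 70 0.5 0 -130 0; 70 0.5 0 -138 0; 70 0.5 0 -138 0; 70 0.5 0 -138 0"

```text
time_s: 29.35
position: [0.5836, -0.2101, 0.0271]
tcp_rot: [[1.0, 0.0, 0.002], [0.0, -1.0, -0.001], [0.002, 0.001, -1.0]]
force: [-0.2, 0.2, 0.4]
opening: 0.803
grasp_force: 0.0
```

Request:
drive_tool:
  deltas: "70 0 0 -3 0; 70 0 0 -3 0; 60 0 0 -3 0; 50 0 0 -3 0; 42 0 0 -3 0; 38 0 0 -3 0; 36 0 0 -3 0; 36 0 0 -3 0; 36 0 0 -3 0; 36 0 0 -3 0"

```text
time_s: 30.35
position: [0.5827, -0.2091, 0.0233]
tcp_rot: [[1.0, -0.0, -0.0], [-0.0, -1.0, 0.001], [-0.0, -0.001, -1.0]]
force: [0.1, 4.4, 5.2]
opening: 0.486
grasp_force: 30.4
```

Request:
drive_tool:
  deltas: "34 0 0 5 0; 34 0 0 20 0; 34 0 0 60 0; 34 0 0 100 0; 34 -10 20 135 0; 34 -105 430 135 0; 34 -105 430 135 0; 34 -105 430 135 0; 34 -105 430 135 0; 34 -105 430 135 0; 34 -105 430 135 0; 34 -105 430 135 0"

```text
time_s: 31.55
position: [0.4937, 0.1524, 0.159]
tcp_rot: [[1.0, -0.001, 0.002], [-0.001, -1.0, -0.001], [0.002, 0.001, -1.0]]
force: [0.2, 0.4, -0.3]
opening: 0.485
grasp_force: 30.0
```

Request:
drive_tool:
  deltas: "34 -15 90 0 0; 34 -20 115 0 0; 34 -20 115 0 0; 34 -20 115 0 0; 34 -20 115 0 0"

```text
time_s: 32.05
position: [0.4739, 0.2658, 0.1585]
tcp_rot: [[1.0, 0.001, 0.001], [0.001, -1.0, -0.001], [0.001, 0.001, -1.0]]
force: [0.0, 0.2, 0.0]
opening: 0.488
grasp_force: 30.0
```

Request:
drive_tool:
  deltas: "34 3.5 -44.5 0 0; 34 3.5 -44.5 0 0; 34 3.5 -44.5 -30 0; 34 3.5 -44.5 -45 0; 34 3.5 -44.5 -45 0; 34 3.5 -44.5 -45 0"

```text
time_s: 32.65
position: [0.4777, 0.2207, 0.1132]
tcp_rot: [[1.0, -0.002, 0.0], [-0.002, -1.0, -0.0], [0.0, 0.0, -1.0]]
force: [0.4, 0.1, -0.1]
opening: 0.489
grasp_force: 30.0
```

Run:
```python
from ov import *
s=bot.read_state(); print(s['position'],s['opening'])
O=[circ(.4773,.2212,.021,.063)]
overlay('wrist','wa',O); overlay('scene','s6',O); overlay('side','d6',O)
r=lambda f,a,b,n=260:cv2.resize(cv2.imread(f'pics/{f}.png')[b:b+100,a:a+100],(n,400),interpolation=cv2.INTER_CUBIC)
a=cv2.resize(cv2.imread('pics/wao.png')[130:290,150:350],(330,264))
b=cv2.resize(cv2.imread('pics/s6o.png')[190:290,280:380],(264,264),interpolation=cv2.INTER_CUBIC)
c=cv2.resize(cv2.imread('pics/d6o.png')[160:250,130:200],(205,264),interpolation=cv2.INTER_CUBIC)
cv2.imwrite('pics/c5.png',np.hstack([a,b,c]))
```

```text
[0.4777 0.2207 0.1132] 0.4886091288744563
```

View pics/c5.png

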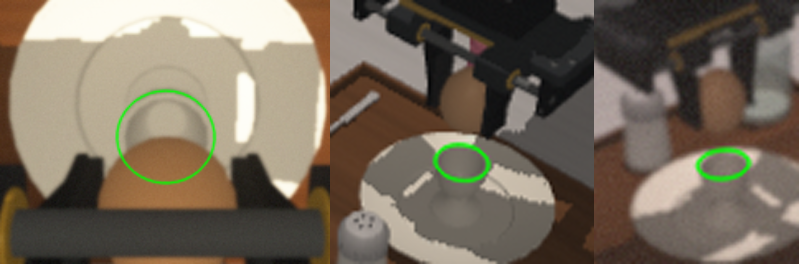

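The egg is held upright in line with the cup in all three views. I lower it.

Request:
drive_tool:
  deltas: "34 0 0 -15 0; 34 0 0 -28 0; 34 0 0 -36 0; 34 0 0 -40 0; 34 0 0 -42 0; 34 0 0 -43 0; 34 0 0 -43 0; 34 0 0 -43 0"

```text
time_s: 33.6
position: [0.4774, 0.2217, 0.0703]
tcp_rot: [[1.0, -0.0, 0.001], [-0.0, -1.0, 0.0], [0.001, -0.0, -1.0]]
force: [-0.6, -0.2, -0.4]
opening: 0.491
grasp_force: 30.0
```

Request:
drive_tool:
  deltas: "34 0 0 -0.5 0; 34 0 0 -1 0; 34 0 0 -1.5 0; 34 0 0 -2 0; 34 0 0 -2 0; 34 0 0 -2 0"

```text
time_s: 34.2
position: [0.4775, 0.2216, 0.0681]
tcp_rot: [[1.0, -0.0, 0.001], [-0.0, -1.0, 0.0], [0.001, -0.0, -1.0]]
force: [-0.2, -0.1, 1.8]
opening: 0.485
grasp_force: 30.0
```

Request:
drive_tool:
  deltas: "34 0 0 -0.5 0; 34 0 0 -0.5 0; 34 0 0 -0.5 0; 34 0 0 -0.5 0"

```text
time_s: 34.6
position: [0.4778, 0.2217, 0.0678]
tcp_rot: [[1.0, -0.0, 0.001], [-0.0, -1.0, 0.0], [0.001, -0.0, -1.0]]
force: [1.4, -0.2, 4.9]
opening: 0.485
grasp_force: 30.0
```

Request:
drive_tool:
  deltas: "44 0 0 0 0; 46 0 0 0 0; 50 0 0 0 0; 60 0 0 0 0; 70 0 0 0 0; 70 0 0 0 0; 70 0 0 10 0; 70 0 0 40 0; 70 0 0 80 0; 70 0 0 120 0; 70 -40 0 140 0; 70 -60 0 140 0"

```text
time_s: 35.8
position: [0.4166, 0.222, 0.2109]
tcp_rot: [[1.0, -0.0, 0.005], [-0.0, -1.0, 0.002], [0.005, -0.002, -1.0]]
force: [-0.1, 0.8, -0.0]
opening: 0.804
grasp_force: 0.0
```

Run:
```python
from ov import *
s=bot.read_state(); print(s['position'],s['opening'],s['time_s'])
T=(.514,.2167,-.0023)
O=[rect(T,.124,.169,.006)]
overlay('wrist','wb',[]); overlay('scene','s7',O)
a=cv2.resize(cv2.imread('pics/wbo.png')[:240,60:460],(400,240))
b=cv2.resize(cv2.imread('pics/s7o.png')[150:360,100:430],None,fx=2.4,fy=2.4,interpolation=cv2.INTER_CUBIC)[:,:792]
b=cv2.resize(b,(560,356)); cv2.imwrite('pics/c6.png',np.vstack([b,cv2.copyMakeBorder(a,0,0,0,160,0)]))
```

```text
[0.4166 0.222  0.2109] 0.8036688066506835 35.8
```

View pics/c6.png

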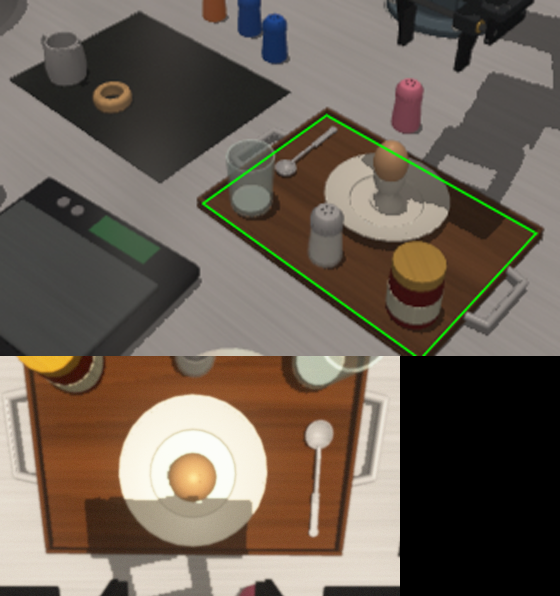

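Everything stands upright in its place: the egg sits in the cup at the centre of the plate, and the jug and spoon have not moved. I hand the job in.

```bash
python3 -c "
from rig import bot
print(bot.hand_in())"
```

```text
the job is handed in; nothing more can be done
None
```

I laid the tray in the order asked and handed the job in at about 36 s; the last pictures show everything upright in its place, with the jug and teaspoon unmoved, but no verdict came back.

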